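# Test stroke of a bottle-top dispenser

## Robot

A 6-joint arm with a two-finger parallel gripper is mounted at the origin on a cart in front of the work surface, level with it; the furniture and walls round the work are solid. World frame = base frame: x ahead of the robot, y to its left, z up, the work surface at z = 0. Lengths are in m, angles in degrees, forces in N, time in s.
With the tool pointing down it reaches from about 0.3 to 0.75 m from the base axis. Payload 8.5 kg.
Tool frame: the origin (TCP) lies on the centre line of the jaws, within the pads' length; the fingertips stand 17 mm ahead of it and the grasp point (between the pads) lies 2 mm behind it (tips_ahead is the distance from the TCP to the fingertips, in m); z points along the fingers, y is the direction in which the jaws open and shut (so a half turn about z gives the same grasp; the last joint's range is limited). The gripper opens to 88 mm and grips with 3 to 60 N. Pads are 18 mm wide; open, the fingers measure 123 mm over their backs; the gripper's body (75 mm by 187 mm) begins 45 mm behind the grasp point.
Start: joints at [53.497, 21.807, 74.336, -0, 83.858, -12.336], TCP at [0.225, 0.502, 0.256] pointing down, gripper open.
Joint ranges: [-178.18, 178.18], [-50.72, 133.34], [12.68, 142.11], [-81.47, 261.47], [9.98, 163.14], [-165.26, 165.26]. Speed limits (degrees/s): [136.94, 136.94, 180, 180, 180, 180].

## Interface

Orientations are given as [roll, pitch, yaw] about the fixed x, y, z axes, in that order (R = Rz(yaw) Ry(pitch) Rx(roll)).
In Python, from bench import * gives the robot as it stands.
- The arm moves only by the tool servo_tool, never from a script. Its argument "deltas" is a list of rows, each an object of numbers: "dx", "dy", "dz": the shift along the tool's x, y, z in mm; "yaw": the turn about the tool's z in degrees. In form: [{"dx": .., "dy": .., "dz": .., "yaw": ..}, ...]. A call has 1 to 5 rows; each row is the pose to reach, as a shift and turn from the pose commanded when the call began, along the tool's axes at that moment; what a row does not reach only later rows make up. A row lasts 1/10 s, in which the tool goes at most 50 mm and 8.59 degrees, less where a joint would pass 70% of its speed; a pose out of reach is approached as far as the arm can. A call with a gripper value outside its range is refused whole. "fingers" is the finger opening in mm, from 0 to 88.1, set as the call begins (left out, the last holds). The fingers move at their own pace and stop on an object; "newtons" is the grip in N (left out, the last holds). Time passes only in rows, so rows that repeat a pose let the fingers close. It gives the time, the measured TCP pose, the force and the opening at its end, in the units of the state.
- sense(): the state, without advancing time (a new reading comes with each control period).
- get_image(name): name is "scene" or "top" or "wrist"; returns a dict with "image" (480x640x3 uint8, red, green, blue), "camera_matrix" (3x3 intrinsics, pixels), "extrinsics" (4x4, takes a point from world to camera coordinates). Camera axes: x right, y down, z forward; pixel columns grow to the right and rows downward; lengths in m; the calibration is good to about 2 mm. A picture is of the moment at which its call begins. There is no depth.
- finish_job(): hands the job in, once; it reports no verdict.
The state is a dict: "time": time; "q": joint angles; "dq": joint speeds; "joint_torque": joint torques, N m; "eef_pos": TCP position; "tool_rot": TCP orientation; "wrist_force": force on the tool from outside, world axes, zero at the start; "torque": the same for the moment, N m; "opening": finger opening in m.
Only numpy, scipy, OpenCV 4.12 (cv2) and the standard library are available. Lean on these libraries where they do the work, as an engineer would, in place of code of your own. Each camera call takes 0.05 s, during which the arm holds its last target. There are 200 camera calls.

## Task

The dispenser newly screwed onto the tan bottle in front of you needs a dry test stroke. Swing its spout round until the nozzle is well inside the mouth of the small measuring cup standing beside that bottle, as seen from above, and only then press the plunger on top right down to its stop, keep it down for at least half a second, and let it rise fully again. Leave the spout aimed over the cup, and leave the cup and the other things standing where they are.

Things in the scene. Friction and masses are not known exactly. Their poses are not given: they have to be found in the camera images.
- bottle: Tan round reagent bottle, 56 mm diameter, with a black screw collar and a white dispenser head on top. It is fixed to the worktop. Origin: centre of its underside, on the worktop; z up. The bottle, the spout's pivot and the plunger share this vertical axis.
- spout (a joint): Angle (rad, -2.3 to 2.3) of the white spout about the bottle's axis; 0: along the bottle's own -x, growing anticlockwise from above; starts within 0.35 of 0. A level tube, 10 mm diameter, centre line 136 mm above the worktop, runs from the axis out to 122 mm, then bends down. Friction (0.12 N m, a sideways push of 1 to 2 N near its end) holds it wherever it is left; it stops with the pusher.
- nozzle (a point): Outlet of the spout: lower end of its grey down-turned nozzle (13 mm diameter, narrowing to 7 mm), 140 mm from the bottle's axis and 66 mm above the worktop. It passes 28 mm above the cup's rim. Turns with the spout.
- plunger (a joint): Travel of the plunger (m): 0 when fully up, 0.020 at its lower stop. A spring pushes it up: about 2 N at the top, 5 N at the stop. It rises by itself when released.
- plunger_top (a point): Centre of the flat top of the plunger's round white head (36 mm diameter, 16 mm high), on the bottle's axis, 196 mm above the worktop when up and 176 mm when fully down. Nothing stands above it. It moves with the plunger.
- green_cup: Small open measuring cup, 47 mm across the mouth (inner radius 22), 38 mm tall, about 30 g, upright and loose on the worktop, left or right of the bottle, its centre 134 to 151 mm from the bottle's axis, where the spout joint reads 1.19 to 1.95 or -1.19 to -1.95. Origin: centre of its underside.
- petri_a: Bystander: flat round petri dish, 57 mm diameter, 4 mm thick, loose on the worktop on the other side of the bottle from the cup. Origin: centre of its underside.
- stop_sol: Bystander: small brown bottle with black cap, 34 mm diameter, 66 mm tall, loose on the worktop beyond the dispenser. Origin: centre of its underside.
- cassette: Bystander: flat white test cassette, 37 x 62 x 6 mm, lying loose on the worktop just behind the bottle as the robot sees it. Origin: centre of its underside.
Not all that is in view belongs to the job. There is more than one size of the green_cup; the one meant has the size given above.

How it is judged:
By the outcome, as a careful person would: the job done as asked, in the order asked, and still so for the second after the job is handed in, with the robot touching nothing.
It also fails if it takes over 51 s, if anything falls off the work surface, if the arm or the gripper's body presses on something with over 40 N, if the wrist force passes 120 N, or if a joint passes its speed limit or range.

## Working session

There is one attempt and no reset: what is moved stays moved. The work goes in short steps, Python scripts to look and compute and a tool call to move; the robot and the scene stay as the last step left them, time stands still between calls to the robot, and variables do not carry over. Pictures are saved under pics/ and viewed, about 8 in all and at most 12, crops included, and the job is handed in when it is done.

Besides the shell and the picture viewer there is one more tool, called after "Request:" as name(argument=value, ...), one argument or row to a line, values as JSON. servo_tool: Moves the arm, as the interface text tells. Its arguments: {"type":"object","properties":{"deltas":{"type":"array"},"fingers":{"type":"number"},"newtons":{"type":"number"}},"required":["deltas"]}

```bash
mkdir -p pics
cat > h.py <<'E'
from bench import *
import numpy as np, cv2
def grab(n,f):
    d=get_image(n); cv2.imwrite('pics/'+f+'.png',d['image'][:,:,::-1]); np.savez('pics/'+f,**d); return d
def load(f): return dict(np.load('pics/'+f+'.npz'))
def ray(d,u,v):
    E=d['extrinsics'];R=E[:3,:3];c=-R.T@E[:3,3]
    return c,R.T@np.linalg.inv(d['camera_matrix'])@np.array([u,v,1.])
def plane(d,u,v,z):
    c,r=ray(d,u,v); return c+r*(z-c[2])/r[2]
def proj(d,p):
    q=d['camera_matrix']@(d['extrinsics'][:3,:3]@np.array(p)+d['extrinsics'][:3,3]); return q[:2]/q[2]
def tri(d1,p1,d2,p2):
    P=[d['camera_matrix']@d['extrinsics'][:3] for d in(d1,d2)]
    X=cv2.triangulatePoints(P[0],P[1],np.array(p1,float),np.array(p2,float)); return (X[:3]/X[3]).ravel()
E
python3 - <<'E'
from h import *
a=grab('scene','s0');b=grab('top','t0')
for d in(a,b): print(np.round(ray(d,320,240)[0],3))
s=sense();print(s['time'],s['eef_pos'],s['tool_rot'],s.get('tips_ahead'))
E
```

```text
[0.129 0.274 0.83 ]
[ 0.506 -0.052  0.99 ]
0.1 [0.22504413 0.50160282 0.25522228] [-1.79927996e+02 -1.53791069e-02  1.55830826e+02] None
```

View pics/s0.png

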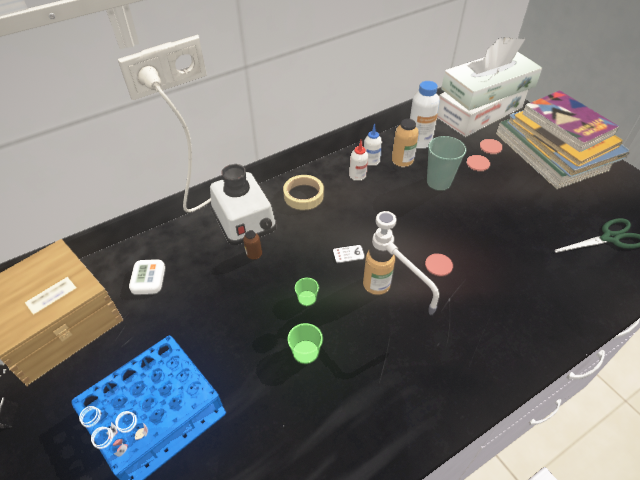

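View pics/t0.png

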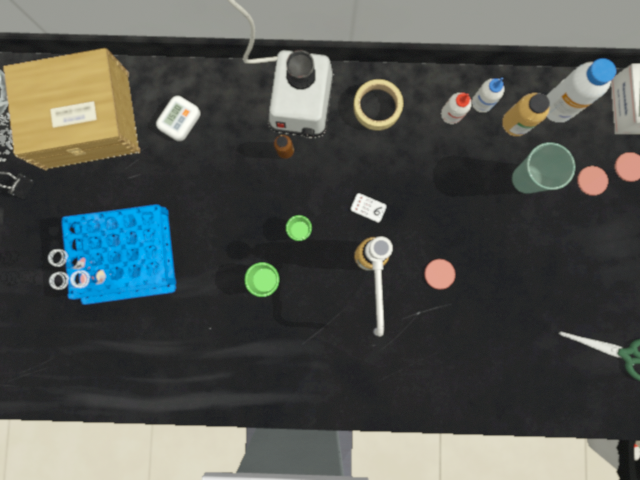

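The scene picture shows the dispenser at about (383,255), with its spout end at (433,308). Green cups are at (307,292) and (305,343). In the top view the plunger is at (380,248), the spout end at (379,331), and the cups at (299,228) and (262,280). These two cups are the only things that could be confused, so I'll measure both.

```bash
cat > m.py <<'E'
from h import *
a=load('s0');b=load('t0')
def blobs(d,lo,hi,amin=60):
    m=cv2.inRange(cv2.cvtColor(d['image'],cv2.COLOR_RGB2HSV),lo,hi)
    n,l,s,c=cv2.connectedComponentsWithStats(m)
    return [(np.round(c[i],1),s[i],l==i) for i in range(1,n) if s[i][4]>amin]
for n,d in(('s',a),('t',b)):
    print(n)
    for c,s,m in blobs(d,(45,100,80),(75,255,255)):
        cn=max(cv2.findContours(m.astype(np.uint8),0,1)[0],key=cv2.contourArea)
        print('green',c,s,np.round(cv2.fitEllipse(cn)[0],1),np.round(cv2.fitEllipse(cn)[1],1))
        if n=='t':
            for z in(0.038,0.06):
                e=cn[:,0,:]; P=np.array([plane(d,*q,z)[:2] for q in e]); (cc,r)=cv2.minEnclosingCircle((P*1000).astype(np.float32)); print(z,np.round(cc),round(r,1))
    
f=cv2.resize(b['image'][200:350,230:470],None,fx=3.3,fy=3.3,interpolation=cv2.INTER_CUBIC)
g=cv2.resize(a['image'][200:380,270:460],None,fx=3,fy=3,interpolation=cv2.INTER_CUBIC)
cv2.imwrite('pics/ct.png',f[:,:,::-1]);cv2.imwrite('pics/cs.png',g[:,:,::-1])
X=tri(b,(380,248),a,(386,219));print('plunger',X,proj(b,X),proj(a,X))
E
python3 m.py
```

```text
s
green [306.3 290.6] [295 278  24  28 495] [306.4 290.6] [22.3 27.8]
green [305.3 341. ] [288 323  35  41 891] [305.1 342.1] [32.9 40.3]
t
green [298.5 227.4] [286 215  26  26 548] [298.5 227.5] [25.6 25.7]
0.038 [623. -11.] 25.6
0.06 [621. -12.] 25.0
green [261.5 279.1] [244 262  36  35 984] [261.5 279. ] [34.1 35. ]
0.038 [523.  56.] 33.6
0.06 [523.  53.] 32.8
plunger [ 0.57445605 -0.14801934  0.19588346] [380.19619717 248.18320844] [385.75617011 218.97668148]
```

View pics/ct.png

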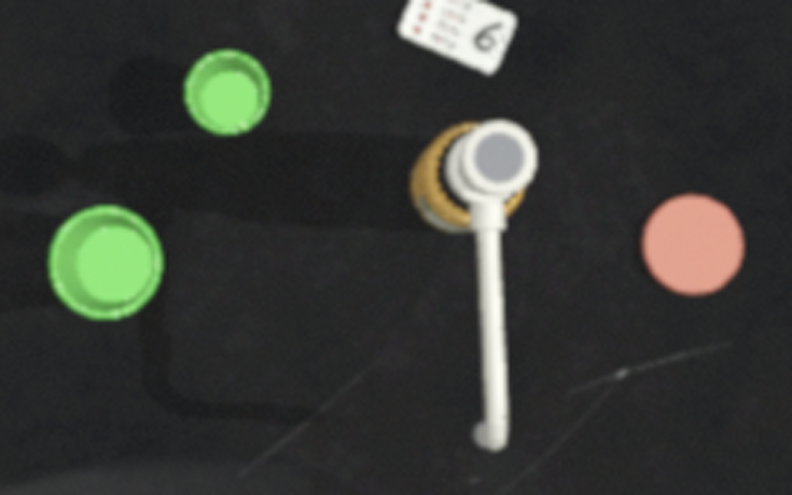

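View pics/cs.png

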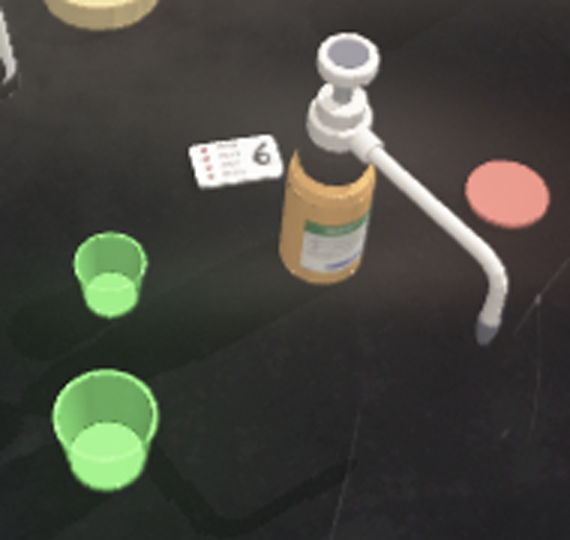

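The crops show a small cup (rim radius about 24–25 mm, 145 mm from the axis) at top-view (299,228). It matches the description. The larger cup (radius about 33 mm, over 200 mm away) is the decoy. Next I'll get the rim height, spout angle and first moves.

```bash
cat > k.py <<'E'
from h import *
import sys
# usage: deltas to world targets x y z heading(of tool x, deg)
def rel(x,y,z,h):
    s=sense();p=np.array(s['eef_pos']);yw=s['tool_rot'][2];c,n=np.cos(np.radians(yw)),np.sin(np.radians(yw))
    d=np.array([x,y,z])-p
    return dict(dx=round(1000*(c*d[0]+n*d[1])),dy=round(1000*(n*d[0]-c*d[1])),dz=round(-1000*d[2]),yaw=round(-((h-yw+180)%360-180),1))
E
python3 - <<'E'
from h import *; from k import rel
a=load('s0');b=load('t0')
A=tri(b,(380.9,247.6),a,(386,218));C=tri(b,(298.5,227.5),a,(307,287.3));print('axis',A,'rim',C)
p=plane(b,377.6,269.7,.136);q=plane(b,380,330.3,.136);print(p,q,np.degrees(np.arctan2(*(q-p)[1::-1])))
print('from axis',np.degrees(np.arctan2(*(q-A)[1::-1])),np.linalg.norm((q-A)[:2]))
v=(C-A)[:2];print('cup',np.degrees(np.arctan2(v[1],v[0])),np.linalg.norm(v))
c2=plane(b,298.5,227.5,.038);print(c2)
for t in (0.05,-.15): pass
print(rel(.46,-.15,.25,180),rel(.485,-.15,.14,180))
E
```

```text
axis [ 0.57528557 -0.14900078  0.19706089] rim [ 0.62243064 -0.01146742  0.03996154]
[ 0.54293431 -0.15147977  0.136     ] [ 0.44165638 -0.15728899  0.136     ] -176.71715720830068
from axis -176.45083290910375 0.1338859776645292
cup 71.0787947573465 0.1453894170314677
[ 0.62313543 -0.01082006  0.038     ]
{'dx': -481, 'dy': -498, 'dz': 5, 'yaw': np.float64(-24.2)} {'dx': -504, 'dy': -488, 'dz': 115, 'yaw': np.float64(-24.2)}
```

Heights check out (plunger 197 mm, rim 40 mm). The spout heading is about 183.5° and the cup's is about 71°. I'll travel to a hover at r = 95 mm on the spout, so the fingers can straddle the tube.

Request:
servo_tool(
  deltas=[
    {"dx": -15,"dy": -15,"yaw": -1},
    {"dx": -43,"dy": -42,"yaw": -3},
    {"dx": -75,"dy": -74,"yaw": -5},
    {"dx": -107,"dy": -105,"yaw": -7},
    {"dx": -140,"dy": -138,"yaw": -9},
  ],
  fingers=30,
)

```text
invalid input
```

```bash
python3 -c "
from k import *
print(sense()['time'],sense()['eef_pos'],rel(.4805,-.1548,.25,183.5))"
```

```text
0.1 [0.22504413 0.50160282 0.25522228] {'dx': -502, 'dy': -494, 'dz': 5, 'yaw': np.float64(-27.7)}
```

Request:
servo_tool(
  deltas=[
    {"dx": -15,"dy": -15,"dz": 0,"yaw": -1},
    {"dx": -43,"dy": -42,"dz": 0,"yaw": -3},
    {"dx": -75,"dy": -74,"dz": 0,"yaw": -5},
    {"dx": -107,"dy": -105,"dz": 0,"yaw": -7},
    {"dx": -140,"dy": -138,"dz": 0,"yaw": -9},
  ],
  fingers=30,
)

```text
time: 0.6
eef_pos: [0.2965, 0.317, 0.2555]
tool_rot: [-180.0, -0.0, 165.0]
wrist_force: [1.5, 0.4, 0.5]
opening: 0.0504
```

```bash
python3 -c "
from k import *
print(sense()['time'],sense()['eef_pos'],rel(.4805,-.1548,.25,183.5))"
```

```text
0.6 [0.29647272 0.3170193  0.25551898] {'dx': -300, 'dy': -408, 'dz': 6, 'yaw': np.float64(-18.5)}
```

Request:
servo_tool(
  deltas=[
    {"dx": -26,"dy": -35,"dz": 0,"yaw": -2},
    {"dx": -52,"dy": -70,"dz": 0,"yaw": -4},
    {"dx": -78,"dy": -106,"dz": 0,"yaw": -6},
    {"dx": -104,"dy": -141,"dz": 0,"yaw": -8},
    {"dx": -130,"dy": -177,"dz": 0,"yaw": -10},
  ],
)

```text
time: 1.1
eef_pos: [0.3757, 0.112, 0.2557]
tool_rot: [180.0, -0.0, 174.9]
wrist_force: [0.6, -0.0, -0.1]
opening: 0.0302
```

```bash
python3 -c "
from k import *
print(sense()['time'],sense()['eef_pos'],rel(.4805,-.1548,.25,183.5))"
```

```text
1.1 [0.37569282 0.11200801 0.25570038] {'dx': -128, 'dy': -256, 'dz': 6, 'yaw': np.float64(-8.6)}
```

Request:
servo_tool(
  deltas=[
    {"dx": -22,"dy": -44,"dz": 0,"yaw": -2},
    {"dx": -44,"dy": -88,"dz": 0,"yaw": -4},
    {"dx": -66,"dy": -132,"dz": 0,"yaw": -5},
    {"dx": -88,"dy": -176,"dz": 0,"yaw": -7},
    {"dx": -107,"dy": -214,"dz": 2,"yaw": -8},
  ],
)

```text
time: 1.6
eef_pos: [0.4633, -0.1116, 0.2537]
tool_rot: [-180.0, 0.0, -177.2]
wrist_force: [0.1, 0.5, -0.9]
opening: 0.0299
```

```bash
python3 -c "
from k import *
print(sense()['time'],sense()['eef_pos'],rel(.4805,-.1548,.25,183.5))"
```

```text
1.6 [ 0.4632696  -0.11155304  0.25365035] {'dx': -15, 'dy': -44, 'dz': 4, 'yaw': np.float64(-0.7)}
```

Request:
servo_tool(
  deltas=[
    {"dx": -8,"dy": -24,"dz": 2,"yaw": -0.7},
    {"dx": -15,"dy": -44,"dz": 20,"yaw": -0.7},
    {"dx": -15,"dy": -44,"dz": 45,"yaw": -0.7},
    {"dx": -15,"dy": -44,"dz": 58,"yaw": -0.7},
    {"dx": -15,"dy": -44,"dz": 58,"yaw": -0.7},
  ],
)

```text
time: 2.1
eef_pos: [0.4792, -0.152, 0.194]
tool_rot: [179.9, -0.2, -176.5]
wrist_force: [0.3, 0.2, 0.5]
opening: 0.0305
```

```bash
python3 -c "
from k import *
print(sense()['time'],sense()['eef_pos'],rel(.4805,-.1548,.139,183.5))
grab('wrist','w1')"
```

```text
2.1 [ 0.47923586 -0.15199588  0.19395265] {'dx': -1, 'dy': -3, 'dz': 55, 'yaw': np.float64(0.0)}
```

View pics/w1.png

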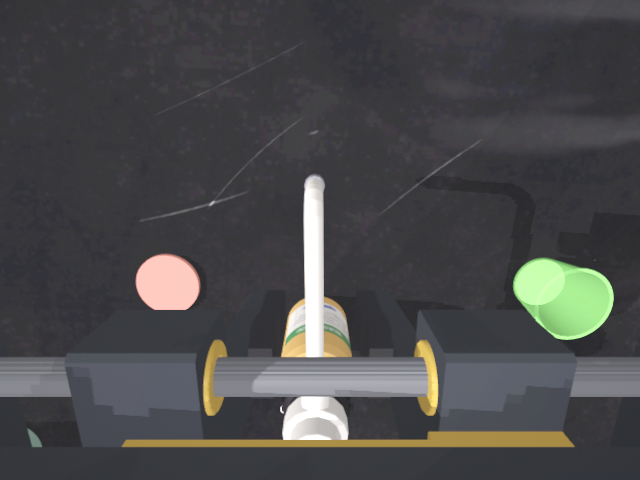

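The wrist view shows the tube (columns 305–325) running centrally between the open fingers (columns ~265 and 365). I'll lower over it.

Request:
servo_tool(
  deltas=[
    {"dx": 0,"dy": -1,"dz": 15,"yaw": 0},
    {"dx": 0,"dy": -1,"dz": 35,"yaw": 0},
    {"dx": 0,"dy": -1,"dz": 50,"yaw": 0},
    {"dx": 0,"dy": -1,"dz": 55,"yaw": 0},
    {"dx": 0,"dy": -1,"dz": 55,"yaw": 0},
  ],
)

```text
time: 2.65
eef_pos: [0.4802, -0.1533, 0.1411]
tool_rot: [-180.0, 0.0, -176.5]
wrist_force: [0.5, 0.9, 0.5]
opening: 0.0298
```

```bash
cat > arc.py <<'E'
from k import *
A=np.array([.5753,-.149])
def arc(hs,r=.095,z=.139):
    print(sense()['time'],sense()['eef_pos'],sense()['wrist_force'])
    for h in hs:
        print(h,rel(A[0]+r*np.cos(np.radians(h)),A[1]+r*np.sin(np.radians(h)),z,h))
E
python3 -c "
from arc import *
arc([180,175,170,164,158])"
```

```text
2.65 [ 0.48024136 -0.15327166  0.14113197] [0.46070719 0.87042868 0.51400821]
180 {'dx': 0, 'dy': 4, 'dz': 2, 'yaw': np.float64(3.5)}
175 {'dx': -1, 'dy': 13, 'dz': 2, 'yaw': np.float64(8.5)}
170 {'dx': -3, 'dy': 21, 'dz': 2, 'yaw': np.float64(13.5)}
164 {'dx': -6, 'dy': 30, 'dz': 2, 'yaw': np.float64(19.5)}
158 {'dx': -9, 'dy': 39, 'dz': 2, 'yaw': np.float64(25.5)}
```

Request:
servo_tool(
  deltas=[
    {"dx": 0,"dy": 0,"dz": 2,"yaw": 0},
    {"dx": 0,"dy": 4,"dz": 2,"yaw": 3.5},
    {"dx": -1,"dy": 13,"dz": 2,"yaw": 8.5},
    {"dx": -3,"dy": 21,"dz": 2,"yaw": 13.5},
    {"dx": -6,"dy": 30,"dz": 2,"yaw": 19.5},
  ],
  fingers=15,
  newtons=5,
)

```text
time: 3.15
eef_pos: [0.4843, -0.123, 0.1396]
tool_rot: [-180.0, 0.1, 163.8]
wrist_force: [-1.4, -1.2, 0.2]
opening: 0.015
```

```bash
python3 -c "
from arc import *
arc([158,152,146,140,134])"
```

```text
3.15 [ 0.48434046 -0.12301109  0.13959945] [-1.42390083 -1.16325188  0.19131098]
158 {'dx': 0, 'dy': 10, 'dz': 1, 'yaw': np.float64(5.8)}
152 {'dx': -2, 'dy': 20, 'dz': 1, 'yaw': np.float64(11.8)}
146 {'dx': -4, 'dy': 29, 'dz': 1, 'yaw': np.float64(17.8)}
140 {'dx': -8, 'dy': 39, 'dz': 1, 'yaw': np.float64(23.8)}
134 {'dx': -12, 'dy': 48, 'dz': 1, 'yaw': np.float64(29.8)}
```

Request:
servo_tool(
  deltas=[
    {"dx": 0,"dy": 10,"dz": 0,"yaw": 5.8},
    {"dx": -2,"dy": 20,"dz": 0,"yaw": 11.8},
    {"dx": -4,"dy": 29,"dz": 0,"yaw": 17.8},
    {"dx": -8,"dy": 39,"dz": 0,"yaw": 23.8},
    {"dx": -12,"dy": 48,"dz": 0,"yaw": 29.8},
  ],
)

```text
time: 3.65
eef_pos: [0.5094, -0.08, 0.1397]
tool_rot: [180.0, 0.1, 134.0]
wrist_force: [-1.0, -1.9, 0.5]
opening: 0.0149
```

```bash
python3 -c "
from arc import *
arc([128,122,116,110,104])"
```

```text
3.65 [ 0.50940957 -0.08000378  0.13968877] [-1.0091626  -1.92488737  0.47348201]
128 {'dx': -1, 'dy': 9, 'dz': 1, 'yaw': np.float64(6.0)}
122 {'dx': -2, 'dy': 19, 'dz': 1, 'yaw': np.float64(12.0)}
116 {'dx': -5, 'dy': 29, 'dz': 1, 'yaw': np.float64(18.0)}
110 {'dx': -9, 'dy': 38, 'dz': 1, 'yaw': np.float64(24.0)}
104 {'dx': -13, 'dy': 47, 'dz': 1, 'yaw': np.float64(30.0)}
```

Request:
servo_tool(
  deltas=[
    {"dx": -1,"dy": 9,"dz": 0,"yaw": 6},
    {"dx": -2,"dy": 19,"dz": 0,"yaw": 12},
    {"dx": -5,"dy": 29,"dz": 0,"yaw": 18},
    {"dx": -9,"dy": 38,"dz": 0,"yaw": 24},
    {"dx": -13,"dy": 47,"dz": 0,"yaw": 30},
  ],
)

```text
time: 4.15
eef_pos: [0.552, -0.0564, 0.1396]
tool_rot: [180.0, 0.0, 104.0]
wrist_force: [-1.1, -1.3, -0.5]
opening: 0.0151
```

```bash
python3 -c "
from arc import *
arc([98,92,86,80,76,73,71,70])"
```

```text
4.15 [ 0.55199293 -0.05642889  0.13956364] [-1.06565382 -1.3286326  -0.48301489]
98 {'dx': -1, 'dy': 10, 'dz': 1, 'yaw': np.float64(6.0)}
92 {'dx': -3, 'dy': 20, 'dz': 1, 'yaw': np.float64(12.0)}
86 {'dx': -5, 'dy': 30, 'dz': 1, 'yaw': np.float64(18.0)}
80 {'dx': -9, 'dy': 39, 'dz': 1, 'yaw': np.float64(24.0)}
76 {'dx': -12, 'dy': 45, 'dz': 1, 'yaw': np.float64(28.0)}
73 {'dx': -14, 'dy': 49, 'dz': 1, 'yaw': np.float64(31.0)}
71 {'dx': -16, 'dy': 52, 'dz': 1, 'yaw': np.float64(33.0)}
70 {'dx': -17, 'dy': 53, 'dz': 1, 'yaw': np.float64(34.0)}
```

Request:
servo_tool(
  deltas=[
    {"dx": -1,"dy": 10,"dz": 0,"yaw": 6},
    {"dx": -3,"dy": 20,"dz": 0,"yaw": 12},
    {"dx": -5,"dy": 30,"dz": 0,"yaw": 18},
    {"dx": -9,"dy": 39,"dz": 0,"yaw": 24},
    {"dx": -12,"dy": 45,"dz": 0,"yaw": 28},
  ],
)

```text
time: 4.65
eef_pos: [0.5988, -0.057, 0.1395]
tool_rot: [180.0, -0.0, 76.0]
wrist_force: [-1.7, 1.9, 0.8]
opening: 0.0149
```

```bash
python3 -c "
from arc import *
arc([74,72,71,70,69.5])
grab('wrist','w2');grab('scene','s2')
a=cv2.imread('pics/w2.png');b=cv2.imread('pics/s2.png')[180:360,250:490]
cv2.imwrite('pics/v2.png',np.hstack([cv2.resize(a,(400,300)),cv2.resize(b,(400,300))]))"
```

```text
4.65 [ 0.59876968 -0.0569601   0.1395142 ] [-1.72027072  1.87563498  0.79470783]
74 {'dx': 0, 'dy': 3, 'dz': 1, 'yaw': np.float64(2.0)}
72 {'dx': 0, 'dy': 6, 'dz': 1, 'yaw': np.float64(4.0)}
71 {'dx': 0, 'dy': 8, 'dz': 1, 'yaw': np.float64(5.0)}
70 {'dx': -1, 'dy': 9, 'dz': 1, 'yaw': np.float64(6.0)}
69.5 {'dx': -1, 'dy': 10, 'dz': 1, 'yaw': np.float64(6.5)}
```

View pics/v2.png

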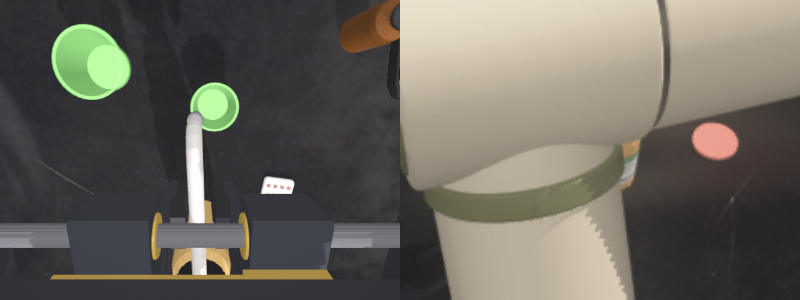

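The left view (wrist) shows the nozzle at (194,118) just short of the cup rim centred at (214,106). The scene view is blocked by the arm. I'll finish the swing to tool heading 69.5°.

Request:
servo_tool(
  deltas=[
    {"dx": 0,"dy": 3,"dz": 0,"yaw": 2},
    {"dx": 0,"dy": 6,"dz": 0,"yaw": 4},
    {"dx": 0,"dy": 8,"dz": 0,"yaw": 5},
    {"dx": -1,"dy": 10,"dz": 0,"yaw": 6.5},
    {"dx": -1,"dy": 10,"dz": 0,"yaw": 6.5},
  ],
)

```text
time: 5.25
eef_pos: [0.6078, -0.0606, 0.139]
tool_rot: [180.0, -0.0, 69.7]
wrist_force: [0.1, -1.0, 0.6]
opening: 0.0149
```

Request:
servo_tool(
  deltas=[
    {"dx": 0,"dy": -2,"dz": 0,"yaw": 0},
    {"dx": 0,"dy": -2,"dz": 0,"yaw": 0},
    {"dx": 0,"dy": -2,"dz": -10,"yaw": 0},
    {"dx": 0,"dy": -2,"dz": -35,"yaw": 0},
    {"dx": 0,"dy": -2,"dz": -70,"yaw": 0},
  ],
  fingers=26,
)

```text
time: 5.75
eef_pos: [0.6053, -0.0597, 0.209]
tool_rot: [-179.8, 0.0, 69.7]
wrist_force: [0.6, 0.8, 1.1]
opening: 0.0262
```

```bash
python3 -c "
from arc import *
arc([69.5],z=.209)
d=grab('wrist','w3')"
```

```text
5.75 [ 0.60534822 -0.05974023  0.20900869] [0.62884823 0.80751786 1.0501652 ]
69.5 {'dx': 1, 'dy': 3, 'dz': 0, 'yaw': np.float64(0.2)}
```

View pics/w3.png

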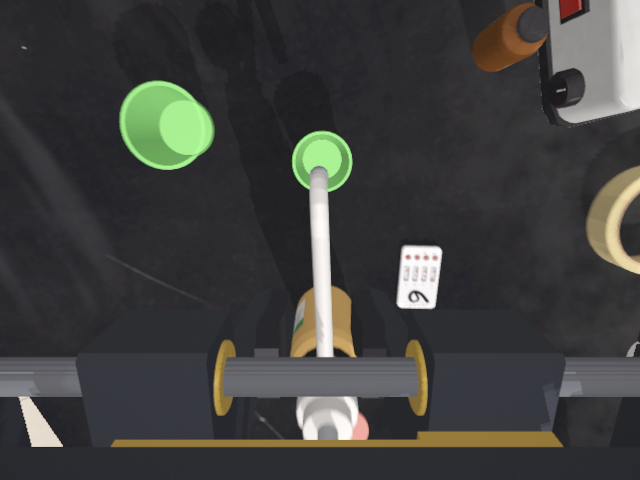

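The wrist view shows the nozzle end (319,172) over the cup (322,160). I'll compute the angle and the nozzle-to-centre offset.

Run:
```python
from arc import *
d=load('w3');m=d['image']
hsv=cv2.cvtColor(m,cv2.COLOR_RGB2HSV)
w=(hsv[...,1]<40)&(hsv[...,2]>150)
P=[]
for v in range(195,270,5):
    u=np.where(w[v,290:350])[0]+290; P.append(plane(d,u.mean(),v,.136)[:2])
P=np.array(P); vx=cv2.fitLine(P.astype(np.float32),cv2.DIST_L2,0,.01,.01).ravel()
h=np.degrees(np.arctan2(vx[1],vx[0]))%180
hA=np.degrees(np.arctan2(*(P-A).T[::-1]));print('fit',h,'from axis',hA.round(1)[[0,-1]],P[0],P[-1])
g=cv2.inRange(hsv,(45,100,80),(75,255,255));n,l,s,c=cv2.connectedComponentsWithStats(g)
C=plane(d,322,160,.038);print('cup',C)
for hh in(h,hA.mean()):
    N=A+.14*np.array([np.cos(np.radians(hh)),np.sin(np.radians(hh))]);print(hh,N,'offset',np.linalg.norm(N-C[:2]),np.linalg.norm(N-[.6228,-.0112]))
from k import rel
print(rel(A[0],A[1],.26,90),rel(.5,.05,.3,69))
```

```text
fit 71.97981 from axis [71.2 71. ] [ 0.61908826 -0.020318  ] [ 0.60644807 -0.05858284]
cup [ 0.6255675  -0.00907353  0.038     ]
71.97981 [ 0.61860929 -0.01586733] offset 0.009724835762073487 0.006272640815865228
71.07705769123098 [ 0.62070147 -0.01656622] offset 0.008934127079414874 0.005761955132493588
{'dx': -94, 'dy': 1, 'dz': -44, 'yaw': np.float64(-20.2)} {'dx': 66, 'dy': -139, 'dz': -84, 'yaw': np.float64(0.8)}
```

Nozzle offset from the cup centre is 6–9 mm, almost all radial, so it is well inside the 22 mm mouth. Next I'll close the fingers and move above the plunger.

Request:
servo_tool(
  deltas=[
    {"dx": 0,"dy": 0,"dz": -25,"yaw": 0},
    {"dx": -10,"dy": 0,"dz": -40,"yaw": 0},
    {"dx": -40,"dy": 1,"dz": -40,"yaw": 0},
    {"dx": -75,"dy": 1,"dz": -40,"yaw": 0},
    {"dx": -94,"dy": 1,"dz": -40,"yaw": 0},
  ],
  fingers=0,
)

```text
time: 6.3
eef_pos: [0.5736, -0.1503, 0.2496]
tool_rot: [179.9, 0.0, 69.7]
wrist_force: [0.5, 0.2, 0.2]
opening: 0.0006
```

Request:
servo_tool(
  deltas=[
    {"dx": 0,"dy": 0,"dz": 0,"yaw": 0},
    {"dx": 0,"dy": 0,"dz": 10,"yaw": 0},
    {"dx": 0,"dy": 0,"dz": 25,"yaw": 0},
    {"dx": 0,"dy": 0,"dz": 29,"yaw": 0},
    {"dx": 0,"dy": 0,"dz": 29,"yaw": 0},
  ],
)

```text
time: 6.8
eef_pos: [0.5743, -0.1474, 0.219]
tool_rot: [-179.9, -0.0, 69.8]
wrist_force: [0.1, -0.5, 0.6]
opening: 0.0005
```

Run:
```python
from arc import *
s=sense();print(s['time'],s['eef_pos'],s['wrist_force'],s['opening'],rel(A[0],A[1],.192,69.5))
b=grab('top','t4');a=grab('scene','s4')
f=[cv2.resize(b['image'][170:350,260:460],(400,360)),cv2.resize(a['image'][170:350,270:470],(400,360))]
cv2.imwrite('pics/v4.png',np.hstack(f)[:,:,::-1])
```

```text
6.8 [ 0.57427939 -0.14741368  0.21900725] [ 0.12004503 -0.47045924  0.55586965] 0.0005227828630216669 {'dx': -1, 'dy': 2, 'dz': 27, 'yaw': np.float64(0.3)}
```

View pics/v4.png

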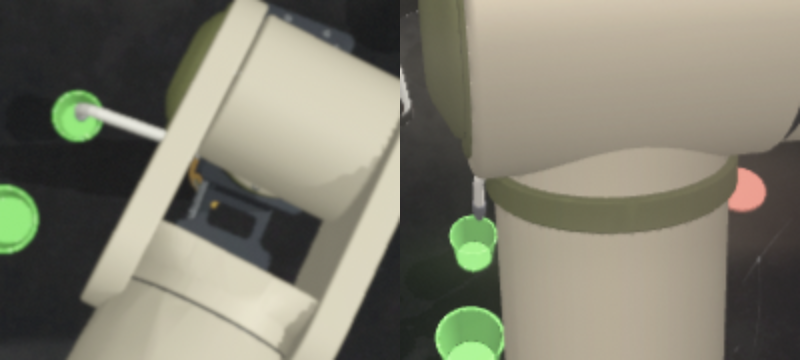

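Both views show the nozzle over the small cup's mouth: top panel (84,113) against a cup at (77,116), and scene panel (478,210) just above the rim at (473,240). Next is the press.

Request:
servo_tool(
  deltas=[
    {"dx": -1,"dy": 1,"dz": 6,"yaw": 0},
    {"dx": -1,"dy": 1,"dz": 12,"yaw": 0},
    {"dx": -1,"dy": 1,"dz": 18,"yaw": 0},
    {"dx": -1,"dy": 1,"dz": 24,"yaw": 0},
    {"dx": -1,"dy": 1,"dz": 25,"yaw": 0},
  ],
)

```text
time: 7.4
eef_pos: [0.5751, -0.1497, 0.1944]
tool_rot: [180.0, -0.0, 69.7]
wrist_force: [2.3, -0.7, 4.7]
opening: 0.0005
```

Request:
servo_tool(
  deltas=[
    {"dx": 0,"dy": 0,"dz": 1,"yaw": 0},
    {"dx": 0,"dy": 0,"dz": 2,"yaw": 0},
    {"dx": 0,"dy": 0,"dz": 2,"yaw": 0},
  ],
)

```text
time: 7.7
eef_pos: [0.5751, -0.1498, 0.1934]
tool_rot: [179.9, 0.0, 69.7]
wrist_force: [1.7, 0.8, 6.2]
opening: 0.0002
```

Request:
servo_tool(
  deltas=[
    {"dx": 0,"dy": 0,"dz": 1,"yaw": 0},
    {"dx": 0,"dy": 0,"dz": 2,"yaw": 0},
    {"dx": 0,"dy": 0,"dz": 2,"yaw": 0},
  ],
)

```text
time: 8.0
eef_pos: [0.5752, -0.1498, 0.1933]
tool_rot: [179.8, 0.0, 69.7]
wrist_force: [-1.4, 1.7, 17.9]
opening: 0.0002
```

It is firmly on the stop: 18 N with no further travel. I'll hold it for 1 s.

Request:
servo_tool(
  deltas=[
    {"dx": 0,"dy": 0,"dz": 0,"yaw": 0},
    {"dx": 0,"dy": 0,"dz": 0,"yaw": 0},
    {"dx": 0,"dy": 0,"dz": 0,"yaw": 0},
    {"dx": 0,"dy": 0,"dz": 0,"yaw": 0},
    {"dx": 0,"dy": 0,"dz": 0,"yaw": 0},
  ],
)

```text
time: 8.5
eef_pos: [0.5752, -0.1498, 0.1933]
tool_rot: [179.8, 0.0, 69.7]
wrist_force: [-1.6, 2.3, 18.6]
opening: 0.0005
```

Request:
servo_tool(
  deltas=[
    {"dx": 0,"dy": 0,"dz": 0,"yaw": 0},
    {"dx": 0,"dy": 0,"dz": 0,"yaw": 0},
    {"dx": 0,"dy": 0,"dz": 0,"yaw": 0},
    {"dx": 0,"dy": 0,"dz": 0,"yaw": 0},
    {"dx": 0,"dy": 0,"dz": 0,"yaw": 0},
  ],
)

```text
time: 9.0
eef_pos: [0.5752, -0.1498, 0.1933]
tool_rot: [179.8, 0.0, 69.7]
wrist_force: [-2.0, 2.2, 18.2]
opening: 0.0002
```

Request:
servo_tool(
  deltas=[
    {"dx": 0,"dy": 0,"dz": -8,"yaw": 0},
    {"dx": 0,"dy": 0,"dz": -18,"yaw": 0},
    {"dx": 0,"dy": 0,"dz": -30,"yaw": 0},
    {"dx": 0,"dy": 0,"dz": -55,"yaw": 0},
    {"dx": 0,"dy": 0,"dz": -90,"yaw": 0},
  ],
)

```text
time: 9.5
eef_pos: [0.5738, -0.1494, 0.2801]
tool_rot: [-179.7, -0.0, 69.7]
wrist_force: [0.2, -0.7, -0.1]
opening: 0.0009
```

```bash
python3 -c "
from k import *
s=sense();print(s['time'],s['eef_pos'],s['wrist_force'],rel(.36,.14,.28,69.7))"
```

```text
9.5 [ 0.57378911 -0.1493573   0.28012957] [ 0.20197104 -0.73315155 -0.12098762] {'dx': 197, 'dy': -301, 'dz': 0, 'yaw': np.float64(0.0)}
```

Now I'll move the arm away to the left at height, clear of the cameras.

Request:
servo_tool(
  deltas=[
    {"dx": 12,"dy": -18,"dz": 0,"yaw": 0},
    {"dx": 34,"dy": -52,"dz": 0,"yaw": 0},
    {"dx": 57,"dy": -87,"dz": 0,"yaw": 0},
    {"dx": 80,"dy": -122,"dz": 0,"yaw": 0},
    {"dx": 103,"dy": -157,"dz": 0,"yaw": 0},
  ],
)

```text
time: 10.0
eef_pos: [0.4614, 0.0025, 0.2806]
tool_rot: [-179.9, 0.0, 69.7]
wrist_force: [-0.1, 0.7, 0.1]
opening: 0.0006
```

Request:
servo_tool(
  deltas=[
    {"dx": 20,"dy": -30,"dz": 0,"yaw": 0},
    {"dx": 42,"dy": -65,"dz": 0,"yaw": 0},
    {"dx": 65,"dy": -100,"dz": 0,"yaw": 0},
    {"dx": 85,"dy": -130,"dz": 0,"yaw": 0},
    {"dx": 94,"dy": -144,"dz": 0,"yaw": 0},
  ],
)

```text
time: 10.5
eef_pos: [0.3583, 0.1409, 0.2809]
tool_rot: [-179.9, 0.0, 69.8]
wrist_force: [-0.4, 0.8, 0.3]
opening: 0.0005
```

Request:
servo_tool(
  deltas=[
    {"dx": 25,"dy": 25,"dz": 0,"yaw": 0},
    {"dx": 50,"dy": 40,"dz": 0,"yaw": 0},
    {"dx": 85,"dy": 50,"dz": 0,"yaw": 0},
    {"dx": 120,"dy": 50,"dz": 0,"yaw": 0},
    {"dx": 150,"dy": 50,"dz": 0,"yaw": 0},
  ],
)

```text
time: 11.0
eef_pos: [0.4597, 0.264, 0.2804]
tool_rot: [-179.9, 0.1, 69.7]
wrist_force: [0.1, 0.4, -0.7]
opening: 0.0002
```

Run:
```python
from arc import *
s=sense();print(s['time'],s['eef_pos'])
b=grab('top','t5');a=grab('scene','s5')
f=[cv2.resize(b['image'][170:350,260:460],(400,360)),cv2.resize(a['image'][170:350,270:470],(400,360))]
cv2.imwrite('pics/v5.png',np.hstack(f)[:,:,::-1])
```

```text
11.0 [0.45967784 0.26397866 0.28037349]
```

View pics/v5.png

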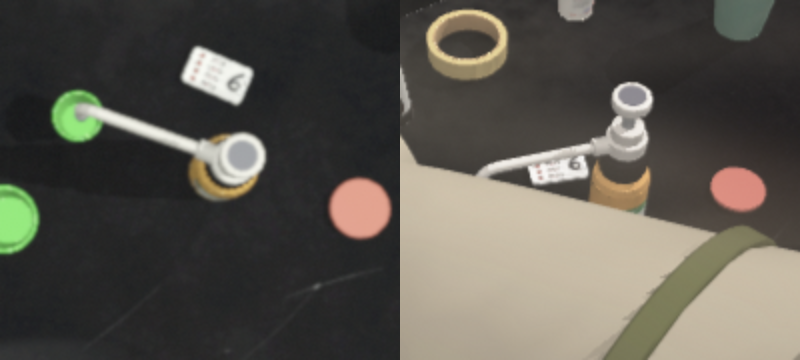

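The plunger is back at top (381,247) and scene (386,219), the same pixels as at the start. The spout is over the cup. A last numeric check of the bystanders, then I'll hand in.

Run:
```python
from arc import *
b0,b1=load('t0'),load('t5')
X=tri(b1,(381,247),load('s5'),(386,219));print('plunger',X)
for n,(u0,u1,v0,v1) in dict(cassette=(345,390,190,225),petri=(420,460,255,292),stop=(270,298,132,162),big=(240,283,258,300)).items():
    print(n,np.abs(b0['image'][v0:v1,u0:u1].astype(int)-b1['image'][v0:v1,u0:u1]).mean().round(1))
g=lambda b:cv2.fitEllipse(np.vstack([c for c in cv2.findContours(cv2.inRange(cv2.cvtColor(b['image'][205:255,275:325],cv2.COLOR_RGB2HSV),(45,100,80),(75,255,255)),0,1)[0]]))
print('cup',g(b0),g(b1))
print(finish_job())
```

```text
plunger [ 0.57636029 -0.14988046  0.19313401]
cassette 1.7
petri 0.9
stop 1.1
big 1.6
cup ((23.480934143066406, 22.483661651611328), (25.583633422851562, 25.689315795898438), 87.22429656982422) ((22.856977462768555, 22.750789642333984), (24.49174690246582, 24.84978485107422), 2.8883535861968994)
the job is handed in; nothing more can be done
None
```

The job is done and handed in at about 11 s of the 51 s allowed; no verdict was reported.

- **Spout:** I straddled the tube with the fingers and swung it about 112° clockwise, until the nozzle was over the small cup. The larger green cup was the decoy. By my measurements the nozzle is 6–9 mm from the cup's centre, against an inner radius of 22 mm. Most of that offset is along the spout's length, so turning it further would not reduce it.
- **Plunger:** I then pressed it with closed fingers until it stopped moving, at about 18 N, and held it there for at least 1 s. After release I moved the arm clear. My only close check of the end height, from hand-read pixels in two views, gave 193 mm against 196 mm when fully up. That is roughly pixel and calibration error, and the plunger shows at nearly the same pixels as at the start.
- **Other things:** In the top view the cassette, petri dish, brown bottle and large cup showed no change between the start and end images. The cup's fitted centre differs by 0.7 pixel (about 1 mm). The spout now hides part of the cup's rim, and nothing touched the cup as far as I could tell.

The two readings of the cup's position differed by about 3 mm (top view and wrist camera), which is why I give the nozzle offset as a range.

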